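Unpack the tea scale face up

TASK

The white tea scale is packed face down in the foam case, its grooved end held under the orange foam tongue. Lift its other end first and draw it out from under the tongue on the slant, turn it over, and lay it face up flat in the middle of the bamboo board, squarely along it. Set it down gently, never letting it drop or topple, and leave the cups and the lidded tea bowl where they are.

Things in the scene. Friction and masses are not known exactly. Their poses are not given: they have to be found in the camera images.
- scale_mid (a point): Centre of the loose white tea scale: rigid flat-sided block 130 x 64 x 40 mm (x,y,z), about 0.28 kg. z points from its weighing face (steel plate, dark display) to its grey underside with four flush feet: up at the start (face down), down when face up. x points along it to the grooved end; the other end is plain. Both ends are square and stable to stand on.
- scale_groove (a point): On the scale, the weighing-face edge of the grooved end: 65 mm along x and 20 mm below scale_mid (scale's frame, same axes); the edge to pivot about while tilting out. The groove runs across the whole end, 12 mm deep, 20 mm high, between two flanges 10 mm thick.
- case: Fixed case, 190 x 170 mm (x,y), foam up to 42 mm high. Origin: centre of its underside, on the table; z up, x towards the tongue. The scale lies centred in it, x along x, on a floor 14 mm up, 12 mm proud of the foam. Foam stands 2 mm off its long sides for x over 5 mm; for x -85 to 5 mm both sides are finger bays 48 mm wide, bottom 4 mm up. Near end foam: x below -67 mm.
- tongue (a point): Tip of the rigid orange foam tongue, fixed on the case at x = 57 mm, 60 mm wide, 31 to 38 mm above the table. It reaches 8 mm into the groove, 7 mm above the lower flange, and blocks a straight lift; the wall under it is at x = 71 mm. With the plain end raised about 20 degrees, drawing the scale 15 to 22 mm back along its own length frees it.
- board_top (a point): Centre of the top face of the fixed bamboo board, 210 x 130 mm (x, y), 8 mm thick, lying on the table. z up, x along its length.
- cup_a: White cup on a saucer in one piece, 72 mm across, 44 mm high, loose; origin at the centre of its underside.
- cup_b: Another such cup.
- cup_c: Another such cup.
- gaiwan: White lidded tea bowl on a saucer, one loose piece 100 mm across, 74 mm high; origin at the centre of its underside.

How it is judged (in metres and radians):
On the way:
1. the plain end is raised, the scale slanting by 0.2 to 1.0 rad, while the grooved end is still down in the foam cutout (its lower edge less than 30 mm above the cutout floor) (angle between scale_mid's own z axis and vertical between 0.2 and 1 rad and z of scale_groove in the frame of case below 0.044 m and x of scale_groove in the frame of case above 0.02 m), for 0.05 s.
At the end, for the whole second after the job is handed in: The scale lies still and flat, face up (z axis within 0.1 rad of straight down), on the bamboo board: centre within 35 mm along and 30 mm across of the board's centre, length within 0.26 rad of the board's length either way round (angle between scale_mid's own z axis and vertical above 3.04 rad and x of scale_mid in the frame of board_top between -0.035 and 0.035 m and y of scale_mid in the frame of board_top between -0.03 and 0.03 m and z of scale_mid in the frame of board_top between 0.016 and 0.024 m and angle between the x axis of scale_mid and the x axis of board_top, either way round below 0.26 rad and linear speed of scale below 0.02 m/s); the robot touches nothing.
It fails at once if the scale drops or topples: faster than 0.6 m/s while the fingers do not touch it (linear speed of scale above 0.6 m/s and contact force between the fingers and scale below 0.05 N).
It fails at once if a cup or the lidded tea bowl moved by more than 20 mm (distance of any of cup_a, cup_b, cup_c, gaiwan from where it was at the start of the episode above 0.02 m).
It also fails if it takes over 66 s, if anything falls off the work surface, if the arm or the gripper's body presses on something with over 40 N, if the wrist force passes 120 N, or if a joint passes its speed limit or range.

ROBOT

A 6-joint arm with a two-finger parallel gripper is mounted at the origin on the work surface. World frame = base frame: x ahead of the robot, y to its left, z up, the work surface at z = 0. Lengths are in mm, angles in degrees, forces in N, time in s.
With the tool pointing down it reaches from about 350 to 850 mm from the base axis. Payload 8.1 kg.
Tool frame: the origin (TCP) lies midway between the tips of the shut fingers; the grasp point (between the pads) lies 19 mm behind it; z points along the fingers, y is the direction in which the jaws open and shut (so a half turn about z gives the same grasp; the last joint's range is limited). The gripper opens to 85 mm and grips with 20 to 120 N. Pads are 22 mm wide; open, the fingers measure 114 mm over their backs; the gripper's body (76 mm by 85 mm) begins 54 mm behind the grasp point. The pads swing forward as they close: fully open they stand 13 mm farther back than shut.
Start: joints at [-81.498, 7.471, 85.268, -0, 87.261, -4.893], TCP at [139.026, -583.676, 231.292] pointing down, gripper open.
Joint ranges: [-169.43, 169.43], [-51.17, 129.36], [1.28, 143.12], [-76.62, 256.62], [0, 156.53], [-152.29, 152.29]. Speed limits (degrees/s): [136.94, 136.94, 159.86, 180, 180, 180].

INTERFACE

Orientations are given as [roll, pitch, yaw] about the fixed x, y, z axes, in that order (R = Rz(yaw) Ry(pitch) Rx(roll)).
In Python, from bench import telemetry, snapshot, camera_params, job gives the robot as it stands. The module is installed in compiled form; this text tells all that it offers.
- The arm moves only by the shell command python3 -m jog 'ROWS' [FORCE]. ROWS is JSON, a list that holds one entry, the list of rows, each a list of 7 numbers: the shift along the tool's x, y, z in units of 50 mm (1.0 is 50 mm), then the turn, a rotation vector about the tool's x, y, z in units of 2 pi rad (1.0 is 2 pi rad), then the opening, from 0 (shut) to 1 (fully open). In form: [[[dx, dy, dz, rx, ry, rz, claw], ...]]. A call has 1 to 12 rows; each row shifts and turns the commanded pose from where the row before left it, along the tool's axes as they then stand; what a row does not reach is not made up. A row lasts 1/8 s, in which the tool goes at most 62.5 mm and 10.7 degrees, less where a joint would pass 70% of its speed; a pose out of reach is approached as far as the arm can. A call with a number of a shift or a turn outside -1 to 1 is refused whole. A call with a gripper value outside its range is refused whole. The fingers move at their own pace and stop on an object; FORCE is the grip in N (left out, the last holds). Time passes only in rows, so rows that do not move let the fingers close. It gives the time, the measured TCP pose, the force and the opening at its end, in the units of the state.
- telemetry.sense(): the state, without advancing time (a new reading comes with each control period).
- snapshot(name): name is "scene" or "top" or "wrist"; returns (picture, depth): 384x512x3 uint8, red, green, blue; 384x512 float32, mm along the optical axis (not along the pixel's ray), 0 where there is no reading.
- camera_params(name): a dict with "K" (3x3 intrinsics, pixels), "extrinsics" (4x4, takes a point from camera to world coordinates). Camera axes: x right, y down, z forward; pixel columns grow to the right and rows downward; lengths in mm; the calibration is good to about 2 mm. The wrist camera is an equidistant fisheye: a pixel r from the principal point sees the ray r / f radians off the axis. A picture is of the moment at which its call begins: read the wrist's pose just before it. camera_params takes no time and is no camera call; for the wrist camera it gives the pose at the moment of the call.
- job.hand_in(): hands the job in, once; it reports no verdict.
The state is a dict: "time": time; "joint_pos": joint angles; "qd": joint speeds; "joint_efforts": joint torques, N m; "tool_pos": TCP position; "tcp_rot": TCP orientation; "ft_force": force on the tool from outside, world axes, zero at the start; "wrist_torque": the same for the moment, N m; "finger_gap": finger opening in mm.
Only numpy, scipy, OpenCV 4.12 (cv2) and the standard library are available. Lean on these libraries where they do the work, as an engineer would, in place of code of your own. Each camera call takes 0.05 s, during which the arm holds its last target. There are 200 camera calls.

## Working session

There is one attempt and no reset: what is moved stays moved. The work goes in short steps, Python scripts to look and compute and a shell command to move; the robot and the scene stay as the last step left them, time stands still between calls to the robot, and variables do not carry over. Pictures are saved under pics/ and viewed, about 8 in all and at most 12, crops included, and the job is handed in when it is done.

```bash
mkdir -p pics; python3 - <<'E'
from bench import telemetry,snapshot,camera_params
import cv2,numpy as np
print(telemetry.sense())
for n in("top","scene"):
    p,d=snapshot(n);np.savez(f"{n}.npz",p=p,d=d,**camera_params(n));cv2.imwrite(f"pics/{n}1.png",p[:,:,::-1])
    print(n,camera_params(n))
E
```

```text
{'time': 0.0, 'joint_pos': array([-8.14994620e+01,  7.51582970e+00,  8.53287052e+01,  8.12739736e-04,
        8.72611231e+01, -4.89352466e+00]), 'qd': array([-0.06048357, -0.07320866, -0.03439099,  0.00213378, -0.00806333,
        0.04301374]), 'joint_efforts': array([-1.06672313e-03, -5.69401538e+01, -5.00544047e+01, -6.54502244e-06,
        1.51129958e-02, -1.01761833e-05]), 'tool_pos': array([ 138.92984857, -583.13639649,  230.24240539]), 'tcp_rot': array([-1.79894796e+02, -9.82186365e-03,  1.33940140e+01]), 'ft_force': array([-0.05820563,  0.01314677,  0.2783382 ]), 'wrist_torque': array([-0.0648923 ,  0.02066771,  0.01167886]), 'finger_gap': 85.27721473947165}
top {'K': array([[387.63075751,   0.        , 256.33446792],
       [  0.        , 387.63075751, 192.64084569],
       [  0.        ,   0.        ,   1.        ]]), 'extrinsics': array([[ 1.46690534e-02, -9.93462368e-01,  1.13213700e-01,
         5.04712560e+02],
       [-9.99450073e-01, -1.79357877e-02, -2.78901194e-02,
        -1.76634115e+01],
       [ 2.97383610e-02, -1.12742319e-01, -9.93179138e-01,
         7.74418843e+02],
       [ 0.00000000e+00,  0.00000000e+00,  0.00000000e+00,
         1.00000000e+00]])}
scene {'K': array([[378.68946215,   0.        , 253.65971884],
       [  0.        , 378.68946215, 186.73015425],
       [  0.        ,   0.        ,   1.        ]]), 'extrinsics': array([[ 2.14114467e-01,  6.82258013e-01, -6.99055791e-01,
         1.13413466e+03],
       [ 9.76732384e-01, -1.40599472e-01,  1.61943321e-01,
        -1.65965772e+02],
       [ 1.22002533e-02, -7.17464837e-01, -6.96487876e-01,
         6.08908136e+02],
       [ 0.00000000e+00,  0.00000000e+00,  0.00000000e+00,
         1.00000000e+00]])}
```

View pics/top1.png

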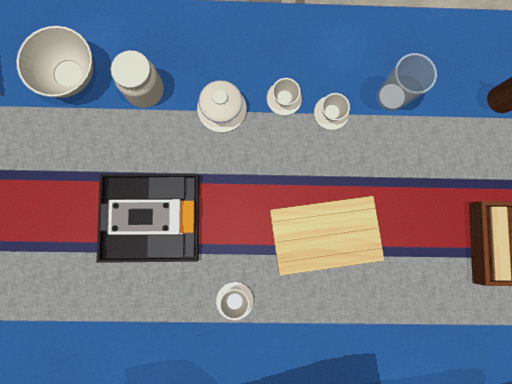

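View pics/scene1.png

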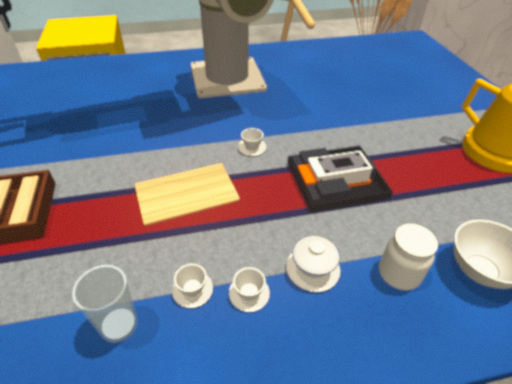

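The top view shows the case at about (148,218), with the orange tongue on its right at about (188,217). The board is at about (327,236), one cup is at (235,301), and the gaiwan and other cups are on the upper row. The scene view agrees. Next I measure these positions.

```bash
cat > h.py <<'E'
import numpy as np,cv2
def world(d,K,E):
    v,u=np.mgrid[:d.shape[0],:d.shape[1]]
    P=np.stack([(u-K[0,2])/K[0,0]*d,(v-K[1,2])/K[1,1]*d,d],-1)
    return P@E[:3,:3].T+E[:3,3]
def rect(W,m):
    n,l,s,_=cv2.connectedComponentsWithStats(m.astype(np.uint8))
    k=1+np.argmax(s[1:,4]);q=W[l==k]
    c,wh,a=cv2.minAreaRect(q[:,:2].astype(np.float32))
    return np.round(c,1),np.round(wh,1),round(a,2),np.round(np.median(q[:,2]),1),s[k]
E
python3 - <<'E'
from h import *
f=np.load("top.npz");p,d=f["p"],f["d"];W=world(d,f["K"],f["extrinsics"])
hsv=cv2.cvtColor(p,cv2.COLOR_RGB2HSV);H,S,V=[hsv[...,i].astype(int) for i in range(3)]
v,u=np.mgrid[:384,:512]
box=lambda a,b,c,e:(u>a)&(u<b)&(v>c)&(v<e)
z=W[...,2]
print("board",rect(W,box(262,392,190,282)&(H>12)&(H<28)&(S>60)&(V>140)))
print("table z",np.median(z[box(210,265,200,230)]))
print("case",rect(W,box(85,210,165,270)&(z>6)&(z<70)))
print("case dark",rect(W,box(85,210,165,270)&(V<85)&(S<120)))
print("scale",rect(W,box(95,190,190,245)&(z>48)&(S<60)))
print("tongue",rect(W,box(165,210,190,245)&(H>8)&(H<22)&(S>180)))
for n,b in dict(a=(205,260,275,325),b=(262,306,72,118),c=(308,355,88,133),g=(190,252,75,135)).items():
    print(n,rect(W,box(*b)&(z>3)))
E
```

```text
board (array([ 506.3, -152.1]), array([130.8, 266.3]), 8.71, np.float64(7.7), array([ 270,  196,  114,   79, 6938], dtype=int32))
table z 0.95643230879881
case (array([540. , 169.5]), array([170.4, 190.7]), 1.33, np.float64(41.6), array([  96,  173,  103,   90, 6661], dtype=int32))
case dark (array([543.1, 128.9]), array([173.1, 292. ]), 0.79, np.float64(6.7), array([  96,  173,  107,   89, 4541], dtype=int32))
scale (array([539.3, 108.4]), array([252.8,  66.2]), 89.32, np.float64(53.8), array([ 108,  199,   72,   36, 2454], dtype=int32))
tongue (array([540. ,  45.3]), array([128.9,  64.9]), 87.48, np.float64(37.4), array([180, 200,  15,  34, 419], dtype=int32))
a (array([419.7, -17.9]), array([ 72. , 153.9]), 65.09, np.float64(12.1), array([ 216,  281,   38,   40, 1106], dtype=int32))
b (array([666.8, -44.5]), array([ 70.2, 320.9]), 68.26, np.float64(11.3), array([267,  78,  35,  38, 990], dtype=int32))
c (array([ 641., -118.]), array([ 70.4, 336.9]), 58.96, np.float64(11.5), array([ 314,   93,   36,   37, 1000], dtype=int32))
g (array([655.5,  33.4]), array([303.2,  97.4]), 0.91, np.float64(55.7), array([ 197,   80,   49,   52, 1994], dtype=int32))
```

```bash
python3 - <<'E'
from h import *
f=np.load("top.npz");p,d=f["p"],f["d"];W=world(d,f["K"],f["extrinsics"])
hsv=cv2.cvtColor(p,cv2.COLOR_RGB2HSV);H,S,V=[hsv[...,i].astype(int) for i in range(3)]
v,u=np.mgrid[:384,:512]
box=lambda a,b,c,e:(u>a)&(u<b)&(v>c)&(v<e)&(d>0)
z=W[...,2]
print("board",rect(W,box(262,392,190,282)&(H>12)&(H<28)&(S>60)&(V>140)&(z<15)))
print("case",rect(W,box(85,210,165,270)&(z>6)&(z<70)))
print("scale",rect(W,box(95,190,190,245)&(z>47)&(z<60)))
print("tongue",rect(W,box(165,210,190,245)&(H>8)&(H<22)&(S>180)&(z>30)&(z<45)))
for n,b in dict(a=(205,260,275,325),b=(262,306,72,118),c=(308,355,88,133),g=(190,252,75,135)).items():
    print(n,rect(W,box(*b)&(z>3)&(z<90)))
E
```

```text
board (array([ 510.6, -179.7]), array([130.8, 210.4]), 8.71, np.float64(7.7), array([ 270,  196,  114,   79, 6902], dtype=int32))
case (array([540. , 169.5]), array([170.4, 190.7]), 1.33, np.float64(41.6), array([  96,  173,  103,   90, 6661], dtype=int32))
scale (array([540.2, 169.1]), array([ 63.2, 130.3]), 0.86, np.float64(53.8), array([ 108,  199,   72,   35, 2447], dtype=int32))
tongue (array([541.1,  92.3]), array([58.8, 24.6]), 0.56, np.float64(37.4), array([180, 201,  14,  32, 408], dtype=int32))
a (array([ 3.819e+02, -1.000e-01]), array([71.5, 70.4]), 61.52, np.float64(12.0), array([ 216,  281,   38,   40, 1099], dtype=int32))
b (array([785.7, -93.5]), array([62.3, 70.4]), 0.72, np.float64(11.3), array([267,  78,  35,  37, 986], dtype=int32))
c (array([ 757.7, -190. ]), array([70. , 62.2]), 74.8, np.float64(11.4), array([314,  93,  36,  37, 999], dtype=int32))
g (array([761.8,  32.2]), array([91.6, 96.8]), 46.76, np.float64(55.6), array([ 197,   80,   49,   52, 1984], dtype=int32))
```

```bash
cat >> h.py <<'E'
from scipy.spatial.transform import Rotation as R
def rows(p0,r0,p1,r1,n,claw,dec=3):
    """rows from pose0 to pose1 (pos mm, R), straight line, n rows; rounded, error carried"""
    out=[];p=np.array(p0,float);r=r0;w=(r0.inv()*r1).as_rotvec()
    for k in range(1,n+1):
        pt=p0+(np.array(p1)-p0)*k/n;rt=r0*R.from_rotvec(w*k/n)
        dp=np.round(r.inv().apply(pt-p)/50,dec);dr=np.round((r.inv()*rt).as_rotvec()/2/np.pi,4)
        p=p+r.apply(dp*50);r=r*R.from_rotvec(dr*2*np.pi)
        out.append([*map(float,dp),*map(float,dr),claw])
    print(str([out]).replace(" ",""));print("ends",p.round(1),r.as_euler("xyz",True).round(2));return p,r
def sense():
    from bench import telemetry
    s=telemetry.sense();return s["tool_pos"],R.from_euler("xyz",s["tcp_rot"],True)
# case and board frames
ex=np.array([np.sin(np.radians(1.1)),-np.cos(np.radians(1.1)),0]);C=np.array([540,169.5,0.])
def toolR(phi,yawoff=0):
    """tool y = case y (world x), tool z = down rotated phi deg towards -case x; yawoff extra world yaw"""
    base=R.from_euler("xyz",[180,0,91.1+yawoff],True)
    return base*R.from_euler("y",phi,True)
E
python3 - <<'E'
from h import *
p,r=sense()
print(toolR(0).as_matrix().round(2),toolR(20).apply([0,0,1]).round(2))
a=rows(p,r,[470,-330,250],r,9,1)
rows(*a,[541,230,200],toolR(-20),12,1)
E
```

```text
[[-0.02  1.    0.  ]
 [ 1.    0.02  0.  ]
 [ 0.    0.   -1.  ]] [-0.01  0.34 -0.94]
[[[0.846,-0.377,-0.043,0.0,0.0,0.0,1],[0.846,-0.377,-0.043,0.0,0.0,0.0,1],[0.846,-0.377,-0.043,0.0,0.0,0.0,1],[0.846,-0.377,-0.043,0.0,0.0,0.0,1],[0.846,-0.377,-0.043,0.0,0.0,0.0,1],[0.846,-0.377,-0.043,0.0,0.0,0.0,1],[0.846,-0.377,-0.043,0.0,0.0,0.0,1],[0.846,-0.377,-0.043,0.0,0.0,0.0,1],[0.846,-0.377,-0.043,0.0,0.0,0.0,1]]]
ends [ 470. -330.  250.] [-1.799e+02 -1.000e-02  1.339e+01]
[[[0.331,-0.88,0.085,-0.0032,-0.0039,-0.0178,1],[0.43,-0.84,0.058,-0.0031,-0.0039,-0.0178,1],[0.521,-0.786,0.031,-0.0032,-0.0039,-0.0178,1],[0.607,-0.725,0.002,-0.0031,-0.0039,-0.0178,1],[0.683,-0.651,-0.028,-0.0032,-0.004,-0.0178,1],[0.75,-0.571,-0.058,-0.0031,-0.0039,-0.0177,1],[0.807,-0.482,-0.087,-0.0032,-0.0039,-0.0178,1],[0.854,-0.387,-0.116,-0.0031,-0.0039,-0.0178,1],[0.888,-0.288,-0.145,-0.0032,-0.0039,-0.0178,1],[0.911,-0.183,-0.171,-0.0032,-0.0039,-0.0178,1],[0.92,-0.077,-0.196,-0.0031,-0.0039,-0.0178,1],[0.918,0.03,-0.219,-0.0032,-0.0039,-0.0178,1]]]
ends [541. 230. 200.] [179.99  19.99  91.11]
```

```bash
python3 -m jog '[[[0.85,-0.38,-0.04,0,0,0,1],[0.85,-0.38,-0.04,0,0,0,1],[0.85,-0.38,-0.04,0,0,0,1],[0.85,-0.38,-0.04,0,0,0,1],[0.85,-0.38,-0.04,0,0,0,1],[0.85,-0.38,-0.04,0,0,0,1],[0.85,-0.38,-0.04,0,0,0,1],[0.85,-0.38,-0.04,0,0,0,1],[0.85,-0.38,-0.04,0,0,0,1]]]'
python3 -c "
from bench import telemetry
s=telemetry.sense();print(s['joint_pos'].tolist(),s['tool_pos'],s['tcp_rot'])"
python3 -m jog '[[[0.33,-0.88,0.085,-0.0032,-0.0039,-0.0178,1],[0.43,-0.84,0.06,-0.0031,-0.0039,-0.0178,1],[0.52,-0.79,0.03,-0.0032,-0.0039,-0.0178,1],[0.61,-0.725,0,-0.0031,-0.0039,-0.0178,1],[0.68,-0.65,-0.03,-0.0032,-0.004,-0.0178,1],[0.75,-0.57,-0.06,-0.0031,-0.0039,-0.0177,1],[0.81,-0.48,-0.09,-0.0032,-0.0039,-0.0178,1],[0.85,-0.39,-0.12,-0.0031,-0.0039,-0.0178,1],[0.89,-0.29,-0.145,-0.0032,-0.0039,-0.0178,1],[0.91,-0.18,-0.17,-0.0032,-0.0039,-0.0178,1],[0.92,-0.08,-0.2,-0.0031,-0.0039,-0.0178,1],[0.92,0.03,-0.22,-0.0032,-0.0039,-0.0178,1]]]'
python3 - <<'E'
from bench import telemetry,snapshot,camera_params
import cv2
s=telemetry.sense();print(s['joint_pos'].tolist(),s['tool_pos'],s['tcp_rot'])
c=camera_params("wrist");print(c)
p,d=snapshot("wrist");cv2.imwrite("pics/w1.png",p[:,:,::-1])
E
```

```text
time: 1.23
tool_pos: [472.4, -327.5, 248.9]
tcp_rot: [-180.0, 0.0, 13.4]
ft_force: [0.5, -0.2, -0.2]
finger_gap: 85.5
[-39.83913865262789, 3.2233328401948866, 87.95185241305228, -0.0035764221704764156, 88.86724785204346, 36.766222340407694] [ 472.38072728 -327.46939442  248.87921301] [-1.79968148e+02  2.82628096e-02  1.33947189e+01]
time: 2.72
tool_pos: [542.1, 233.0, 198.5]
tcp_rot: [-180.0, 20.2, 91.3]
ft_force: [0.1, -0.8, -0.1]
finger_gap: 85.5
[29.085755544925647, 16.469443599120943, 80.79663637576247, -17.748477406131716, 92.35314087272045, 28.51933964571816] [542.13645773 233.01576978 198.4964977 ] [-179.95474484   20.15461185   91.34400456]
{'K': array([[297.31863964,   0.        , 254.86490916],
       [  0.        , 297.31863964, 191.55713518],
       [  0.        ,   0.        ,   1.        ]]), 'extrinsics': array([[ 9.99734284e-01,  1.87590221e-02,  1.33962773e-02,
         5.39062087e+02],
       [ 2.30463965e-02, -8.01454715e-01, -5.97611247e-01,
         3.49680738e+02],
       [-4.74092990e-04,  5.97761188e-01, -8.01674084e-01,
         3.09027910e+02],
       [ 0.00000000e+00,  0.00000000e+00,  0.00000000e+00,
         1.00000000e+00]])}
```

View pics/w1.png

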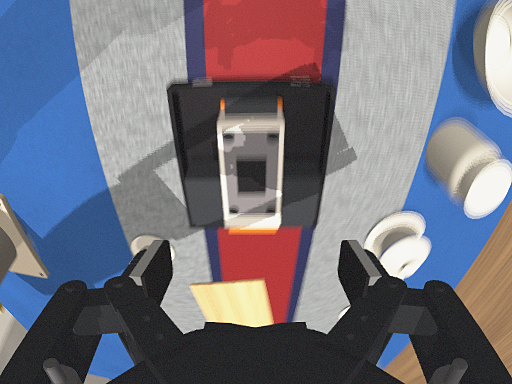

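The wrist view shows the case at (252,155) with the scale centred in it at (252,170), the tongue on the bottom side at (252,232), and the fingers straddling the scale's axis. This agrees with the top view. Now I fit a simple arm model so I can check reach for the flip.

```bash
cat > arm.py <<'E'
import numpy as np
from scipy.optimize import least_squares
from scipy.spatial.transform import Rotation as R
D=[([-81.4995,7.5158,85.3287,0,87.2611,-4.8935],[138.93,-583.14,230.24],[-179.895,0,13.394]),
([-39.8391,3.2233,87.9519,-.0036,88.8672,36.7662],[472.381,-327.469,248.879],[-179.968,.028,13.395]),
([29.0858,16.4694,80.7966,-17.7485,92.3531,28.5193],[542.136,233.016,198.496],[-179.955,20.155,91.344])]
LO=np.array([-169.4,-51.1,1.3,-76.6,.1,-152.2]);HI=np.array([169.4,129.3,143,256.6,156.5,152.2])
def fk(q,P):
    h,a,b,e,t,d=P
    y=lambda x:R.from_euler("y",x,True);z=lambda x:R.from_euler("z",x,True)
    r=z(q[0]);p=np.array([0,0,h])+r.apply([0,d,0])
    r=r*y(q[1]);p=p+r.apply([0,0,a])
    r=r*y(q[2]);p=p+r.apply([e,0,b])
    r=r*z(q[3])*y(q[4])*z(q[5])
    return p+r.apply([0,0,t]),r
def fit():
    f=lambda P:np.concatenate([fk(q,P)[0]-p for q,p,_ in D]+[0.02*(P-np.array([350,400,550,0,250,51]))])
    return least_squares(f,[350,400,550,0,250,51])
OFF=None
P=fit().x
OFF=fk(D[0][0],P)[1].inv()*R.from_euler("xyz",D[0][2],True)
def ik(p,r,q0):
    def f(q):
        pp,rr=fk(q,P);return np.r_[(pp-p)/5,(r.inv()*rr*OFF).as_rotvec()*20]
    s=least_squares(f,np.clip(q0,LO+.1,HI-.1),bounds=(LO,HI));return s.x,np.abs(s.fun).max()
if __name__=="__main__":
    s=fit();print(P.round(1),s.fun.round(2));print(OFF.as_euler("xyz",True))
    for q,p,e in D: print((fk(q,P)[1]*OFF).as_euler("xyz",True).round(1),e)
E
python3 arm.py
```

```text
[308.6 360.5 553.6  44.  364.3  51.2] [-0.06  0.07 -0.02  0.01 -0.07 -0.06 -0.01  0.1   0.1  -0.83 -0.79  0.07
  0.88  2.29  0.  ]
[-2.15086757e-04 -9.00808581e-03  9.00000083e+01]
[-179.9   -0.    13.4] [-179.895, 0, 13.394]
[-180.     0.    13.4] [-179.968, 0.028, 13.395]
[-180.    20.2   91.3] [-179.955, 20.155, 91.344]
```

```bash
python3 - <<'E'
from arm import *; from h import toolR
qs=[29,16,81,-18,92,28]
def chain(S,h,phis,yo,q):
    o=[]
    for ph in phis:
        r=toolR(ph,yo);g=np.array([*S,h]);p=g+r.apply([0,0,19]);q,e=ik(p,r,q);o.append((ph,q.round(0).astype(int).tolist(),round(e,2)))
    return o
for S in [(510,0),(560,0),(510,-150),(560,-150)]:
  for yo in (-20,0,20):
    u=chain(S,110,range(0,81,10),yo,[0,10,85,0,90,0]);d=chain(S,75,range(0,-81,-10),yo,[0,10,85,0,90,0])
    print(S,yo,[ (a,c) for a,b,c in u+d if c>.1],u[-2][1],d[-2][1])
E
```

```text
(510, 0) -20 [] [-43, 22, 112, 59, 92, -49] [22, 47, 79, -48, 107, 50]
(510, 0) 0 [] [-37, 34, 94, 50, 104, -51] [28, 37, 95, -57, 95, 48]
(510, 0) 20 [] [-30, 45, 78, 41, 115, -54] [32, 26, 112, -69, 82, 48]
(560, 0) -20 [] [-39, 27, 105, 62, 91, -46] [21, 53, 70, -50, 109, 47]
(560, 0) 0 [] [-34, 39, 87, 52, 104, -47] [26, 42, 88, -59, 95, 45]
(560, 0) 20 [] [-28, 51, 69, 44, 117, -50] [29, 30, 106, -71, 81, 46]
(510, -150) -20 [] [-53, 34, 94, 52, 102, -49] [10, 41, 89, -56, 97, 47]
(510, -150) 0 [] [-47, 45, 77, 44, 114, -52] [14, 30, 106, -67, 84, 47]
(510, -150) 20 [(-70, np.float64(1.19)), (-80, np.float64(2.98))] [-40, 55, 61, 34, 126, -57] [14, 17, 121, -77, 71, 44]
(560, -150) -20 [] [-50, 38, 88, 55, 101, -45] [9, 47, 80, -57, 99, 44]
(560, -150) 0 [] [-44, 50, 69, 47, 114, -48] [12, 35, 99, -68, 84, 44]
(560, -150) 20 [(-70, np.float64(1.22)), (-80, np.float64(3.0))] [-37, 62, 51, 38, 128, -52] [12, 22, 114, -77, 70, 41]
```

```bash
python3 - <<'E'
from h import *
p,r=sense();T=toolR(-20);dr=T.apply([0,0,1]);t=C-40*ex+[0,0,31]+19*dr;print(t)
a=rows(p,r,t-70*dr,T,4,1)
rows(*a,t,T,4,1)
E
```

```text
[539.35685463 202.99544333  13.14584021]
[[[0.148,-0.011,0.572,0.0001,0.0001,0.0006,1],[0.148,-0.01,0.573,0.0,0.0,0.0005,1],[0.148,-0.012,0.573,0.0001,0.0001,0.0006,1],[0.147,-0.011,0.572,0.0,0.0,0.0005,1]]]
ends [538.9 226.9  78.9] [-180.     20.     91.11]
[[[0.0,-0.0,0.35,0.0,0.0,0.0,1],[0.0,-0.0,0.35,0.0,0.0,0.0,1],[0.0,-0.0,0.35,0.0,0.0,0.0,1],[0.001,-0.0,0.35,0.0,0.0,0.0,1]]]
ends [539.4 203.   13.1] [-180.     20.     91.11]
```

```bash
python3 -m jog '[[[0.148,-0.011,0.57,0,0,0.0005,1],[0.148,-0.011,0.57,0,0,0.0005,1],[0.148,-0.011,0.57,0,0,0.0006,1],[0.148,-0.011,0.57,0,0,0.0006,1],[0,0,0,0,0,0,1]]]'
python3 - <<'E'
from h import *
p,r=sense();print(p,r.as_euler("xyz",True));T=toolR(-20);dr=T.apply([0,0,1]);t=C-40*ex+[0,0,31]+19*dr
rows(p,r,t,T,5,1)
from bench import snapshot,camera_params
c=camera_params("wrist");q,d=snapshot("wrist");np.savez("w2.npz",p=q,d=d,**c);cv2.imwrite("pics/w2.png",q[:,:,::-1])
# equidistant: scale top plane points from depth
K,E=c["K"],c["extrinsics"];v,u=np.mgrid[:384,:512];x=u-K[0,2];y=v-K[1,2];rr=np.hypot(x,y)+1e-9;th=rr/K[0,0]
X=np.stack([np.tan(th)*x/rr*d,np.tan(th)*y/rr*d,d],-1)@E[:3,:3].T+E[:3,3]
m=(d>0)&(X[...,2]>48)&(X[...,2]<60)&(abs(X[...,0]-540)<60)&(abs(X[...,1]-170)<110)
print(rect(X,m))
E
```

```text
time: 3.4
tool_pos: [538.1, 218.8, 78.6]
tcp_rot: [-180.0, 20.2, 90.4]
ft_force: [0.4, -0.1, 0.6]
finger_gap: 85.2
[538.12098715 218.77640913  78.62813117] [-179.95305292   20.24813388   90.3628874 ]
[[[0.031,0.005,0.268,-0.0002,0.0001,-0.0004,1],[0.032,0.004,0.267,-0.0001,0.0002,-0.0004,1],[0.03,0.005,0.268,-0.0002,0.0001,-0.0004,1],[0.031,0.004,0.268,-0.0002,0.0002,-0.0003,1],[0.031,0.004,0.267,-0.0001,0.0001,-0.0004,1]]]
ends [539.4 203.   13.2] [-179.99   20.     91.09]
(array([538.3, 170.2]), array([ 64.5, 132.5]), 1.15, np.float64(55.9), array([  199,   184,   111,   128, 11832], dtype=int32))
```

```bash
python3 -m jog '[[[0.031,0,0.268,0,0,-0.0004,1],[0.031,0,0.268,0,0,-0.0004,1],[0.031,0,0.268,0,0,-0.0004,1],[0.031,0,0.268,0,0,-0.0004,1],[0.031,0,0.268,0,0,-0.0004,1],[0,0,0,0,0,0,1]]]'
python3 -m jog '[[[0,0,0,0,0,0,0],[0,0,0,0,0,0,0],[0,0,0,0,0,0,0],[0,0,0,0,0,0,0],[0,0,0,0,0,0,0],[0,0,0,0,0,0,0]]]' 50
python3 - <<'E'
from h import *
p,r=sense()
# grip: tilt scale by 25deg about groove edge (case x 65,z 14), keep tool rigid with scale
piv=C+65*ex+[0,0,14];ax=np.array([ex[1],-ex[0],0]);ax=np.cross(ex,[0,0,1])
def step(p,r,deg,n,claw=0):
    for s in (1,):
        P0=p;out=[]
        q=R.from_rotvec(ax*np.radians(deg*s))
        t=q.apply([-1*x for x in ex]);print("plain end goes z",t[2])
        return q
q=step(p,r,25,6)
if q.apply(-ex)[2]<0:q=q.inv()
# arc in small rows
w=(r.inv()*(q*r)).as_rotvec();rv=q.as_rotvec();n=8;out=[];pp,rr=p,r
for k in range(1,n+1):
    qk=R.from_rotvec(rv*k/n);pt=piv+qk.apply(p-piv);rt=qk*r
    out.append([*map(float,np.round(rr.inv().apply(pt-pp)/50,3)),*map(float,np.round((rr.inv()*rt).as_rotvec()/2/np.pi,4)),0]);pp,rr=pt,rt
print(p,r.as_euler("xyz",True));print([out],pp,rr.as_euler("xyz",True))
E
```

```text
time: 4.2
tool_pos: [539.8, 203.6, 14.6]
tcp_rot: [-179.9, 20.2, 91.1]
ft_force: [0.5, 0.7, 1.3]
finger_gap: 85.3
time: 4.95
tool_pos: [541.6, 204.9, 17.1]
tcp_rot: [179.9, 20.0, 91.0]
ft_force: [-0.2, 3.5, 4.9]
finger_gap: 63.6
plain end goes z -0.4226182617406994
[541.60569638 204.94937771  17.10248085] [179.85848822  20.03919199  91.00334123]
[[[-0.043, 0.0, -0.101, 0.0, 0.0087, 0.0, 0], [-0.043, 0.0, -0.101, 0.0, 0.0087, 0.0, 0], [-0.043, 0.0, -0.101, 0.0, 0.0087, 0.0, 0], [-0.043, 0.0, -0.101, 0.0, 0.0087, 0.0, 0], [-0.043, 0.0, -0.101, 0.0, 0.0087, 0.0, 0], [-0.043, 0.0, -0.101, 0.0, 0.0087, 0.0, 0], [-0.043, 0.0, -0.101, 0.0, 0.0087, 0.0, 0], [-0.043, 0.0, -0.101, 0.0, 0.0087, 0.0, 0]]] [541.81147356 194.2323637   59.24775572] [179.89949155  -4.96077552  91.00885168]
```

```bash
python3 -m jog '[[[-0.043,0,-0.101,0,0.0087,0,0],[-0.043,0,-0.101,0,0.0087,0,0],[-0.043,0,-0.101,0,0.0087,0,0],[-0.043,0,-0.101,0,0.0087,0,0],[-0.043,0,-0.101,0,0.0087,0,0],[-0.043,0,-0.101,0,0.0087,0,0],[-0.043,0,-0.101,0,0.0087,0,0],[0,0,0,0,0,0,0]]]'
python3 - <<'E'
from bench import snapshot
import cv2
p,d=snapshot("scene");cv2.imwrite("pics/s2.png",cv2.resize(p[100:250,220:440,::-1],None,fx=3,fy=3))
E
```

```text
time: 5.95
tool_pos: [541.3, 200.6, 55.5]
tcp_rot: [179.9, -2.3, 91.0]
ft_force: [-4.7, 23.2, 6.7]
finger_gap: 63.5
```

View pics/s2.png

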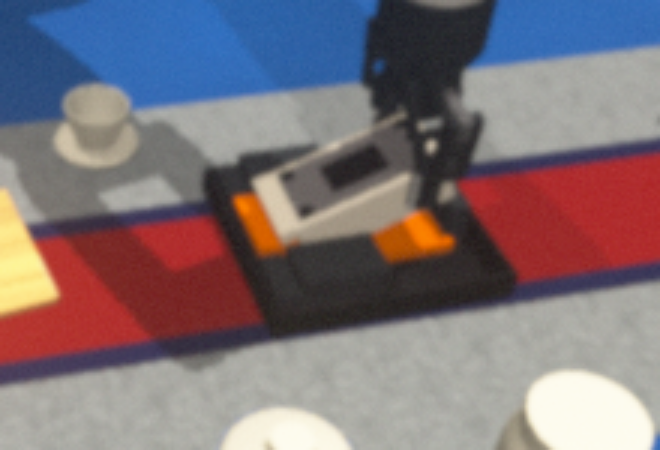

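The crop shows the scale slanted about 22°. Its plain end (400,130) is up in the fingers and its grooved end (270,210) is still at the tongue. The arm feels 23 N towards +y, and drawing back should relieve that.

```bash
python3 -m jog '[[[0.1,0,-0.035,0,0,0,0],[0.1,0,-0.035,0,0,0,0],[0.13,0,-0.045,0,0,0,0],[0.13,0,-0.045,0,0,0,0],[0.13,0,-0.045,0,0,0,0],[0.1,0,-0.035,0,0,0,0],[0,0,0,0,0,0,0]]]'
python3 - <<'E'
from bench import snapshot
import cv2
p,d=snapshot("scene");cv2.imwrite("pics/s3.png",cv2.resize(p[100:250,220:440,::-1],None,fx=3,fy=3))
E
```

```text
time: 6.88
tool_pos: [540.6, 230.8, 66.9]
tcp_rot: [179.9, -1.8, 91.1]
ft_force: [-0.1, -0.0, -4.7]
finger_gap: 63.4
```

View pics/s3.png

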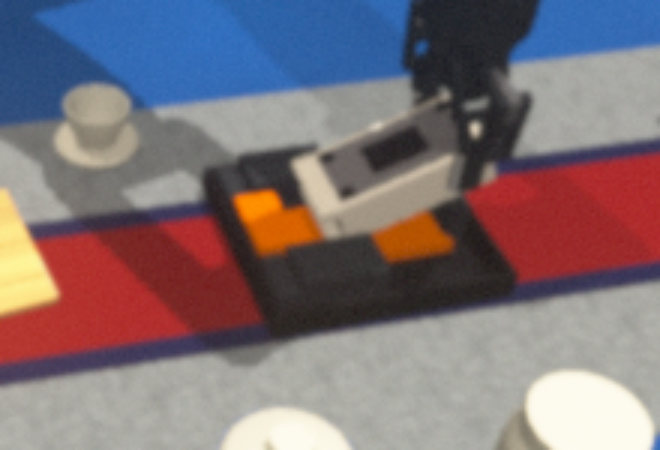

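```bash
python3 -m jog '[[[0,0,-0.3,0,0,0,0],[0,0,-0.6,0,0,0,0],[0,0,-0.7,0,0,0,0],[0,0,-0.7,0,0,0,0],[0,0,-0.5,0,0,0,0],[0,0,-0.2,0,0,0,0],[0,0,0,0,0,0,0]]]'
python3 - <<'E'
from h import *
from arm import ik
p,r=sense();print(p,r.as_euler("xyz",True))
rows(p,r,[525,-130,200],toolR(68),12,0)
q=[29,16,81,-18,92,28]
for k in range(0,13,2):
    rt=r*R.from_rotvec((r.inv()*toolR(68)).as_rotvec()*k/12);q,e=ik(p+(np.array([525,-130,200])-p)*k/12,rt,q);print(q.round(0),round(e,2))
E
```

```text
time: 7.8
tool_pos: [540.8, 225.5, 217.4]
tcp_rot: [179.9, -1.9, 91.0]
ft_force: [-1.1, 0.4, -4.6]
finger_gap: 63.3
[540.75692936 225.47853104 217.40894746] [179.87166434  -1.85992015  91.03569745]
[[[-0.593,-0.037,0.01,0.0,0.0153,0.0,0],[-0.59,-0.037,-0.047,0.0001,0.0153,0.0,0],[-0.584,-0.037,-0.104,0.0,0.0153,0.0,0],[-0.57,-0.037,-0.159,0.0,0.0153,0.0,0],[-0.553,-0.037,-0.214,0.0001,0.0154,0.0,0],[-0.53,-0.037,-0.265,0.0,0.0153,0.0,0],[-0.502,-0.037,-0.316,0.0,0.0153,0.0,0],[-0.469,-0.038,-0.361,0.0001,0.0153,0.0,0],[-0.432,-0.037,-0.406,0.0,0.0153,0.0,0],[-0.392,-0.037,-0.445,0.0,0.0153,0.0,0],[-0.347,-0.038,-0.48,0.0001,0.0153,0.0001,0],[-0.299,-0.037,-0.512,0.0,0.0153,-0.0,0]]]
ends [ 525. -130.  200.] [-179.96  -67.99   91.06]
[17.  5. 90.  2. 85. 15.] 0.0
[ 4. -0. 96. 13. 84.  1.] 0.0
[-10.  -1.  99.  24.  87. -13.] 0.0
[-22.   4.  98.  32.  92. -26.] 0.0
[-32.  13.  94.  38. 100. -35.] 0.0
[-40.  24.  86.  42. 109. -42.] 0.0
[-45.  37.  77.  46. 118. -44.] 0.0
```

```bash
python3 -m jog '[[[-0.593,-0.037,0.01,0,0.0153,0,0],[-0.59,-0.037,-0.047,0,0.0153,0,0],[-0.584,-0.037,-0.104,0,0.0153,0,0],[-0.57,-0.037,-0.16,0,0.0153,0,0],[-0.553,-0.037,-0.214,0,0.0153,0,0],[-0.53,-0.037,-0.265,0,0.0153,0,0],[-0.5,-0.037,-0.316,0,0.0153,0,0],[-0.47,-0.037,-0.36,0,0.0153,0,0],[-0.43,-0.037,-0.406,0,0.0153,0,0],[-0.39,-0.037,-0.445,0,0.0153,0,0],[-0.347,-0.037,-0.48,0,0.0153,0,0],[-0.3,-0.037,-0.51,0,0.0153,0,0]]]'
python3 -m jog '[[[0,0,0,0,0,0,0],[0,0,0,0,0,0,0]]]'
python3 - <<'E'
from h import *
from bench import snapshot,camera_params
for n in("scene","top"):
    p,d=snapshot(n);np.savez(n+"4.npz",p=p,d=d,**camera_params(n))
    a,b,c,e=(110,240,80,290) if n=="scene" else (110,310,240,450)
    if n=="scene":cv2.imwrite("pics/s4.png",cv2.resize(p[30:230,80:290,::-1],None,fx=3,fy=3))
E
```

```text
time: 9.3
tool_pos: [524.2, -130.7, 198.0]
tcp_rot: [-179.9, -68.1, 90.9]
ft_force: [0.8, 0.5, -2.1]
finger_gap: 63.2
time: 9.55
tool_pos: [524.5, -129.3, 198.5]
tcp_rot: [-179.9, -67.9, 90.9]
ft_force: [-0.1, -0.1, -2.4]
finger_gap: 63.4
```

View pics/s4.png

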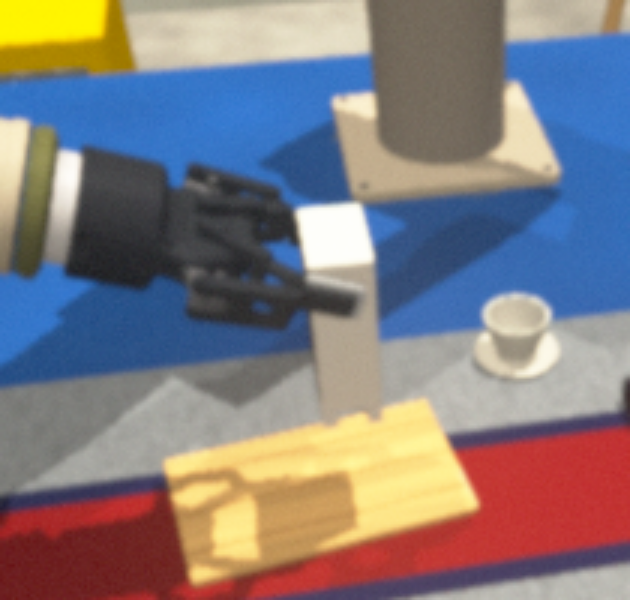

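The crop shows the scale upright in the jaws above the board, plain end up at (335,235) and notched end down at (350,415). I measure its lean.

```bash
python3 - <<'E'
from h import *
f=np.load("scene4.npz");p,d=f["p"].astype(int),f["d"];W=world(d,f["K"],f["extrinsics"])
m=(d>0)&(abs(W[...,0]-525)<55)&(abs(W[...,1]+150)<70)&(W[...,2]>40)&(p.min(-1)>110)&(p.max(-1)-p.min(-1)<50)
n,l,s,_=cv2.connectedComponentsWithStats(m.astype(np.uint8));k=1+np.argmax(s[1:,4]);print(s[k])
q=W[l==k];top=q[:,2].max();print(q.min(0),q.max(0))
# top face: plane fit of points with local height near top; side: the rest
from numpy.linalg import svd
side=q[(q[:,0]>548)&(q[:,2]<np.percentile(q[:,2],97)-12)]
c,wh,a=cv2.minAreaRect(side[:,1:].astype(np.float32));print("side yz",c,wh,a,len(side),np.median(side[:,0]))
for zz in range(int(side[:,2].min()),int(side[:,2].max()),12):
    b=side[abs(side[:,2]-zz)<4]; print(zz,np.percentile(b[:,1],[3,97]).round(1),b[:,0].mean().round(1))
t=q[(q[:,0]<545)&(q[:,2]>top-25)];t=t[abs(t[:,2]-np.median(t[:,2]))<8]
A=np.c_[t[:,:2],np.ones(len(t))];print("top face slope dz/dx,dz/dy",np.linalg.lstsq(A,t[:,2],rcond=None)[0].round(3),t.mean(0),len(t))
E
```

```text
[ 178   98   29   73 1401]
[ 487.12812984 -169.82135087  100.73017468] [ 565.12436006 -125.19026854  231.29239352]
side yz (-147.1788787841797, 159.07106018066406) (118.06241607666016, 40.42483139038086) 88.08808135986328 823 555.6257554258872
100 [-168.7 -163.1] 551.8
112 [-167.5 -130.3] 554.8
124 [-167.  -129.4] 555.0
136 [-167.1 -128.5] 555.1
148 [-167.3 -127.9] 555.1
160 [-166.  -128.7] 555.7
172 [-165.1 -127.8] 555.7
184 [-165.3 -126.9] 556.0
196 [-150.8 -126.9] 558.1
208 [-142.1 -126.8] 559.7
top face slope dz/dx,dz/dy [-1.0000e-03 -2.0000e-03  2.2896e+02] [ 519.70770099 -146.46198809  228.99760753] 340
```

```bash
python3 -m jog '[[[0,0,0,0,0.0057,0,0],[-0.3,0,0.11,0,0,0,0],[-0.3,0,0.11,0,0,0,0],[-0.3,0,0.11,0,0,0,0],[-0.3,0,0.11,0,0,0,0],[-0.2,0,0.073,0,0,0,0],[-0.1,0,0.036,0,0,0,0],[0,0,0,0,0,0,0],[0,0,0,0,0,0,0]]]'
python3 -m jog '[[[-0.056,0,0.02,0,0,0,0],[-0.056,0,0.02,0,0,0,0],[0,0,0,0,0,0,0]]]'
```

```text
time: 10.78
tool_pos: [525.0, -129.9, 120.3]
tcp_rot: [179.7, -69.9, 91.3]
ft_force: [-0.9, 0.6, -3.1]
finger_gap: 63.2
time: 11.15
tool_pos: [524.6, -129.5, 113.5]
tcp_rot: [179.9, -70.0, 91.1]
ft_force: [0.4, 0.4, -3.1]
finger_gap: 63.3
```

```bash
python3 -m jog '[[[-0.028,0,0.01,0,0,0,0],[-0.028,0,0.01,0,0,0,0],[0,0,0,0,0,0,0]]]'
python3 -m jog '[[[-0.028,0,0.01,0,0,0,0],[0,0,0,0,0,0,0]]]'
python3 -m jog '[[[-0.028,0,0.01,0,0,0,0],[0,0,0,0,0,0,0]]]'
```

```text
time: 11.52
tool_pos: [524.7, -129.6, 110.6]
tcp_rot: [179.9, -70.0, 91.1]
ft_force: [0.4, 0.6, -3.1]
finger_gap: 63.3
time: 11.78
tool_pos: [524.7, -129.6, 109.2]
tcp_rot: [179.9, -70.0, 91.2]
ft_force: [0.8, -0.4, -3.3]
finger_gap: 63.3
time: 12.02
tool_pos: [524.8, -129.8, 108.0]
tcp_rot: [179.8, -70.0, 91.2]
ft_force: [-0.3, 0.7, -0.5]
finger_gap: 63.5
```

Contact at z = 108 as expected. One more millimetre seats it, then I open slowly.

```bash
python3 -m jog '[[[-0.018,0,0.007,0,0,0,0],[0,0,0,0,0,0,0]]]'
python3 -m jog '[[[0,0,0,0,0,0,0.78],[0,0,0,0,0,0,0.82],[0,0,0,0,0,0,0.88],[0,0,0,0,0,0,1],[0,0,0,0,0,0,1],[0,0,0,0,0,0,1]]]'
python3 - <<'E'
from h import *
from arm import ik
p,r=sense();print(p,r.as_euler("xyz",True))
b=r.apply([0,0,-1])
# retract back 150, up to z 330 then to phi -68 above/behind on +y side
a=rows(p,r,p+b*120,r,4,1)
S=np.array([523.5,-147.5,0])
T=toolR(-68);d=T.apply([0,0,1]);g=S+[0,0,98];t=g+19*d;pre=t-90*d;print("t",t,"pre",pre)
mid=np.array([530,-147,330.])
x=rows(*a,mid,toolR(0),9,1)
y=rows(*x,pre,T,9,1)
q=[-45,37,77,46,118,-44]
for P0,R0,P1,R1 in[(*a,*x),(*x,*y),(*y,t,T)]:
    for k in(0,.5,1):
        q,e=ik(P0+(P1-P0)*k,R0*R.from_rotvec((R0.inv()*R1).as_rotvec()*k),q);print(q.round(0),round(e,2))
E
```

```text
time: 12.28
tool_pos: [524.8, -129.8, 107.9]
tcp_rot: [179.7, -70.0, 91.4]
ft_force: [-2.1, -0.8, 5.8]
finger_gap: 63.4
time: 13.02
tool_pos: [524.8, -129.7, 106.8]
tcp_rot: [179.9, -70.0, 91.2]
ft_force: [-0.7, -0.1, -0.0]
finger_gap: 85.3
[ 524.76320198 -129.67333272  106.83165384] [179.85829527 -69.9846443   91.17459338]
[[[-0.0,0.0,-0.6,0.0,0.0,0.0,1],[-0.0,0.0,-0.6,0.0,0.0,0.0,1],[-0.0,-0.0,-0.6,0.0,0.0,0.0,1],[-0.0,-0.0,-0.6,0.0,0.0,0.0,1]]]
ends [ 526.8 -242.4  147.9] [179.86 -69.98  91.17]
t [ 523.83819161 -165.11324673   90.88247473] pre [522.23623134 -81.68207801 124.59706813]
[[[0.453,0.011,0.061,0.0,-0.0216,-0.0,1],[0.456,0.012,-0.002,0.0,-0.0216,-0.0,1],[0.453,0.011,-0.063,0.0001,-0.0216,-0.0,1],[0.44,0.011,-0.123,-0.0,-0.0216,-0.0,1],[0.418,0.012,-0.182,0.0,-0.0216,-0.0,1],[0.391,0.011,-0.237,0.0,-0.0216,-0.0,1],[0.355,0.011,-0.288,0.0,-0.0216,-0.0001,1],[0.312,0.012,-0.333,0.0001,-0.0216,0.0,1],[0.265,0.011,-0.372,0.0,-0.0216,0.0,1]]]
ends [ 530. -147.  330.] [180.    -0.    91.11]
[[[0.145,-0.014,0.456,0.0,-0.021,0.0,1],[0.205,-0.015,0.434,0.0,-0.021,0.0,1],[0.259,-0.014,0.402,0.0,-0.021,0.0,1],[0.31,-0.015,0.365,0.0,-0.021,0.0,1],[0.356,-0.014,0.321,0.0,-0.0209,0.0,1],[0.394,-0.015,0.272,0.0,-0.021,0.0,1],[0.427,-0.014,0.218,0.0,-0.021,0.0,1],[0.452,-0.015,0.159,0.0,-0.021,0.0,1],[0.469,-0.014,0.099,0.0,-0.021,0.0,1]]]
ends [522.2 -81.7 124.6] [179.99  68.    91.1 ]
[-51.  54.  58.  44. 124. -47.] 0.0
[-42.  20.  77.  26. 107. -40.] 0.0
[-21.  -1.  84.   0.  97. -22.] 0.0
[-21.  -1.  84.   0.  97. -22.] 0.0
[  4.  -2. 102. -34.  83.   8.] 0.0
[ 21.  26. 101. -61.  92.  42.] 0.0
[ 21.  26. 101. -61.  92.  42.] 0.0
[ 17.  26. 104. -63.  88.  42.] 0.0
[ 13.  27. 105. -66.  84.  43.] 0.0
```

```bash
python3 -m jog '[[[0,0,-0.3,0,0,0,1],[0,0,-0.6,0,0,0,1],[0,0,-0.6,0,0,0,1],[0,0,-0.6,0,0,0,1],[0,0,-0.3,0,0,0,1],[0,0,0,0,0,0,1]]]'
python3 -m jog '[[[0.453,0.011,0.06,0,-0.0216,0,1],[0.456,0.011,0,0,-0.0216,0,1],[0.453,0.011,-0.063,0,-0.0216,0,1],[0.44,0.011,-0.123,0,-0.0216,0,1],[0.42,0.011,-0.18,0,-0.0216,0,1],[0.39,0.011,-0.237,0,-0.0216,0,1],[0.355,0.011,-0.29,0,-0.0216,0,1],[0.312,0.011,-0.333,0,-0.0216,0,1],[0.265,0.011,-0.372,0,-0.0216,0,1],[0,0,0,0,0,0,1]]]'
python3 -m jog '[[[0.145,-0.014,0.456,0,-0.021,0,1],[0.205,-0.014,0.434,0,-0.021,0,1],[0.26,-0.014,0.4,0,-0.021,0,1],[0.31,-0.014,0.365,0,-0.021,0,1],[0.356,-0.014,0.32,0,-0.021,0,1],[0.394,-0.014,0.272,0,-0.021,0,1],[0.427,-0.014,0.218,0,-0.021,0,1],[0.452,-0.014,0.16,0,-0.021,0,1],[0.469,-0.014,0.1,0,-0.021,0,1],[0,0,0,0,0,0,1],[0,0,0,0,0,0,1]]]'
python3 - <<'E'
from h import *
p,r=sense();print(p,r.as_euler("xyz",True))
from bench import snapshot,camera_params
for n in("scene","top"):
    q,d=snapshot(n);np.savez(n+"5.npz",p=q,d=d,**camera_params(n));c=camera_params(n)
    if n=="scene":cv2.imwrite("pics/s5.png",cv2.resize(q[30:230,80:290,::-1],None,fx=3,fy=3))
    W=world(d,c["K"],c["extrinsics"]);m=(d>0)&(abs(W[...,0]-525)<50)&(abs(W[...,1]+147)<50)&(abs(W[...,2]-138)<8)&(q.min(-1)>100)
    print(n,rect(W,m))
E
```

```text
time: 13.78
tool_pos: [526.8, -244.4, 148.5]
tcp_rot: [179.6, -69.9, 91.3]
ft_force: [0.1, -0.3, -0.9]
finger_gap: 85.5
time: 15.02
tool_pos: [530.7, -144.1, 332.9]
tcp_rot: [179.7, 0.1, 91.3]
ft_force: [0.3, -0.2, -0.4]
finger_gap: 85.3
time: 16.4
tool_pos: [522.5, -82.3, 125.0]
tcp_rot: [-180.0, 67.9, 91.0]
ft_force: [0.4, 0.2, 0.8]
finger_gap: 85.2
[522.52969004 -82.33574731 124.97525294] [-179.96775888   67.93192537   90.98964578]
scene (array([ 524.1, -147. ]), array([66.9, 40.2]), 2.07, np.float64(137.5), array([184, 136,  24,  25, 457], dtype=int32))
top (array([ 524.3, -147.7]), array([63. , 40.4]), 1.49, np.float64(137.6), array([311, 207,  26,  39, 961], dtype=int32))
```

View pics/s5.png

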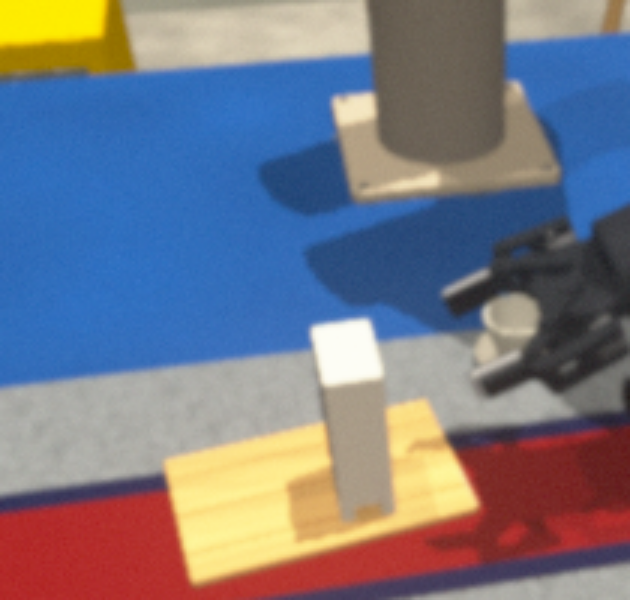

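The crop shows the scale standing alone on the board (355,430), with the open gripper waiting on its far side at (520,320). The cup is undisturbed. I advance and regrasp.

```bash
python3 -m jog '[[[0,0,0.2,0,0,0.001,1],[0,0,0.35,0,0,0.001,1],[0,0,0.35,0,0,0,1],[0,0,0.35,0,0,0,1],[0,0,0.25,0,0,0,1],[0,0,0.2,0,0,0,1],[0,0,0,0,0,0,1],[0,0,0,0,0,0,1]]]'
python3 -m jog '[[[0,0,0,0,0,0,0.9],[0,0,0,0,0,0,0.82],[0,0,0,0,0,0,0.76],[0,0,0,0,0,0,0.7],[0,0,0,0,0,0,0.5],[0,0,0,0,0,0,0],[0,0,0,0,0,0,0],[0,0,0,0,0,0,0]]]' 50
python3 -m jog '[[[-0.1,0,-0.04,0,0,0,0],[-0.28,0,-0.11,0,0,0,0],[-0.37,0,-0.15,0,0,0,0],[-0.37,0,-0.15,0,0,0,0],[-0.28,0,-0.11,0,0,0,0],[-0.1,0,-0.04,0,0,0,0],[0,0,0,0,0,0,0],[0,0,0,0,0,0,0]]]'
python3 - <<'E'
from h import *
p,r=sense();print(p,r.as_euler("xyz",True))
from bench import snapshot,camera_params
n="scene";q,d=snapshot(n);c=camera_params(n);W=world(d,c["K"],c["extrinsics"]);np.savez("scene6.npz",p=q,d=d,**c)
q=q.astype(int)
m=(d>0)&(abs(W[...,0]-525)<55)&(abs(W[...,1]+150)<60)&(W[...,2]>40)&(q.min(-1)>100)&(q.max(-1)-q.min(-1)<50)
n_,l,s,_=cv2.connectedComponentsWithStats(m.astype(np.uint8));k=1+np.argmax(s[1:,4]);Q=W[l==k];print(Q.min(0),Q.max(0),len(Q))
side=Q[Q[:,0]>548]
for zz in range(int(side[:,2].min()),int(side[:,2].max()),12):
    b=side[abs(side[:,2]-zz)<4]; print(zz,np.percentile(b[:,1],[3,97]).round(1),len(b))
E
```

```text
time: 17.5
tool_pos: [524.2, -160.2, 93.0]
tcp_rot: [178.0, 68.0, 89.0]
ft_force: [-0.8, 0.5, 0.2]
finger_gap: 85.5
time: 18.5
tool_pos: [523.8, -160.5, 93.1]
tcp_rot: [178.1, 68.1, 89.0]
ft_force: [-3.7, 3.0, 5.7]
finger_gap: 63.5
time: 19.5
tool_pos: [522.6, -160.7, 172.9]
tcp_rot: [178.3, 68.0, 89.2]
ft_force: [-0.3, 1.3, -3.2]
finger_gap: 63.5
[ 522.56827917 -160.73619366  172.88345878] [178.27496301  68.02731551  89.17447996]
[ 477.24303606 -169.3631837    91.82745386] [ 563.76036574 -121.01124352  219.03619332] 1407
91 [-163.3 -129.4] 11
103 [-164.9 -129.3] 39
115 [-166.9 -128. ] 64
127 [-166. -129.] 65
139 [-166.6 -128.2] 64
151 [-165.7 -127.5] 71
163 [-166.3 -128.3] 56
175 [-166.5 -150.3] 33
187 [-165.9 -139.9] 60
199 [-165.7 -124.3] 98
211 [-166.3 -129.1] 83
```

```bash
python3 - <<'E'
from h import *
from arm import ik
p,r=sense()
T=toolR(22,7.6);t=np.array([513.6,-199.5,75])
rows(p,r,t,T,12,0)
q=[13,27,105,-66,84,43]
for k in np.linspace(0,1,6):
    q,e=ik(p+(t-p)*k,r*R.from_rotvec((r.inv()*T).as_rotvec()*k),q);print(q.round(0),round(e,2))
E
```

```text
[[[0.127,-0.018,0.121,-0.0006,0.0208,-0.0019,0],[0.11,-0.016,0.136,-0.0007,0.0208,-0.002,0],[0.092,-0.016,0.149,-0.0006,0.0209,-0.0019,0],[0.072,-0.016,0.16,-0.0007,0.0208,-0.002,0],[0.051,-0.015,0.168,-0.0006,0.0208,-0.0019,0],[0.028,-0.016,0.173,-0.0007,0.0208,-0.0019,0],[0.006,-0.016,0.175,-0.0006,0.0208,-0.002,0],[-0.017,-0.017,0.174,-0.0007,0.0208,-0.0019,0],[-0.039,-0.018,0.171,-0.0006,0.0209,-0.002,0],[-0.061,-0.019,0.164,-0.0007,0.0208,-0.0019,0],[-0.082,-0.021,0.154,-0.0006,0.0208,-0.0019,0],[-0.101,-0.023,0.143,-0.0007,0.0208,-0.002,0]]]
ends [ 513.6 -199.5   75. ] [179.99 -22.    98.71]
[ 14.  17. 106. -65.  88.  36.] 0.0
[  7.   7. 109. -52.  77.  22.] 0.0
[ -4.   1. 109. -34.  71.   4.] 0.0
[-16.   1. 106. -14.  70. -17.] 0.0
[-28.   8.  99.   3.  76. -36.] 0.0
[-37.  20.  90.  15.  86. -49.] 0.0
```

```bash
python3 -m jog '[[[0.127,-0.018,0.121,-0.0006,0.0208,-0.002,0],[0.11,-0.016,0.136,-0.0007,0.0208,-0.002,0],[0.092,-0.016,0.149,-0.0006,0.0208,-0.0019,0],[0.072,-0.016,0.16,-0.0007,0.0208,-0.002,0],[0.05,-0.015,0.168,-0.0006,0.0208,-0.0019,0],[0.028,-0.016,0.173,-0.0007,0.0208,-0.0019,0],[0.006,-0.016,0.175,-0.0006,0.0208,-0.002,0],[-0.017,-0.017,0.174,-0.0007,0.0208,-0.0019,0],[-0.04,-0.018,0.17,-0.0006,0.0208,-0.002,0],[-0.06,-0.019,0.164,-0.0007,0.0208,-0.0019,0],[-0.08,-0.021,0.154,-0.0006,0.0208,-0.0019,0],[-0.1,-0.023,0.143,-0.0007,0.0208,-0.002,0]]]'
python3 -m jog '[[[0,0,0,0,0,0,0],[0,0,0,0,0,0,0]]]'
python3 - <<'E'
from h import *
p,r=sense();print(p,r.as_euler("xyz",True))
from bench import snapshot,camera_params
n="scene";q,d=snapshot(n);c=camera_params(n);W=world(d,c["K"],c["extrinsics"]);cv2.imwrite("pics/s7.png",cv2.resize(q[80:230,80:290,::-1],None,fx=3,fy=3))
q=q.astype(int)
# top (weighing) face: points near z~108 forward of gripper; fit plane along y
m=(d>0)&(abs(W[...,0]-512)<45)&(W[...,1]>-170)&(W[...,1]<-100)&(W[...,2]>95)
Q=W[m];md=np.median(Q[:,2]);Q=Q[abs(Q[:,2]-md)<8];A=np.c_[Q[:,:2],np.ones(len(Q))];print(md,len(Q),np.linalg.lstsq(A,Q[:,2],rcond=None)[0],Q.min(0),Q.max(0))
E
```

```text
time: 21.05
tool_pos: [513.7, -199.9, 75.5]
tcp_rot: [180.0, -22.1, 98.8]
ft_force: [-0.2, 0.1, -3.6]
finger_gap: 63.5
time: 21.3
tool_pos: [513.8, -199.2, 75.4]
tcp_rot: [-180.0, -21.8, 98.7]
ft_force: [0.5, 0.6, -3.4]
finger_gap: 63.6
[ 513.79454376 -199.24732831   75.4390383 ] [-179.97114164  -21.8461863    98.69456449]
107.79924148417138 584 [-2.39242590e-02 -4.51580381e-03  1.19061083e+02] [ 468.23697613 -169.79155307   99.87147197] [ 541.33287731 -110.94400997  111.11630643]
```

View pics/s7.png

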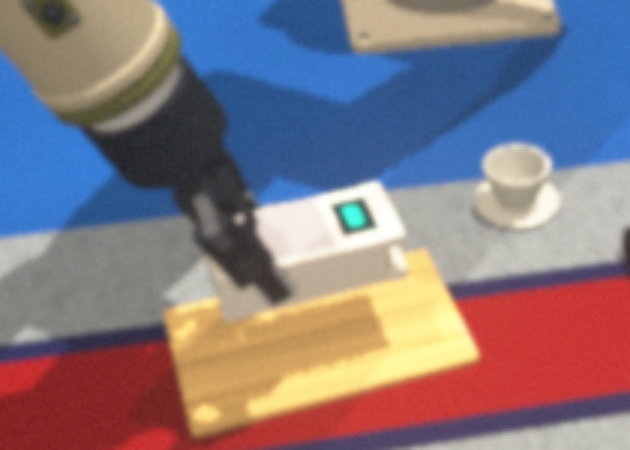

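The crop shows the scale face up and level, with the lit display at (352,213), aligned above the board. Lowering now.

```bash
python3 -m jog '[[[-0.06,0,0.15,0,0,0,0],[-0.1,0,0.25,0,0,0,0],[-0.1,0,0.25,0,0,0,0],[-0.08,0,0.2,0,0,0,0],[-0.05,0,0.12,0,0,0,0],[0,0,0,0,0,0,0],[0,0,0,0,0,0,0]]]'
python3 -m jog '[[[-0.015,0,0.037,0,0,0,0],[-0.015,0,0.037,0,0,0,0],[0,0,0,0,0,0,0]]]'
python3 -m jog '[[[-0.011,0,0.028,0,0,0,0],[0,0,0,0,0,0,0]]]'
```

```text
time: 22.22
tool_pos: [514.5, -199.6, 24.0]
tcp_rot: [179.9, -21.9, 98.7]
ft_force: [0.5, 0.5, -2.7]
finger_gap: 63.1
time: 22.6
tool_pos: [514.1, -199.3, 19.6]
tcp_rot: [179.9, -21.9, 98.7]
ft_force: [0.2, -0.2, -3.8]
finger_gap: 63.4
time: 22.85
tool_pos: [514.1, -199.3, 18.0]
tcp_rot: [179.9, -21.9, 98.7]
ft_force: [0.5, -0.8, -3.7]
finger_gap: 63.3
```

```bash
python3 -m jog '[[[-0.009,0,0.022,0,0,0,0],[0,0,0,0,0,0,0]]]'
python3 -m jog '[[[-0.009,0,0.022,0,0,0,0],[0,0,0,0,0,0,0]]]'
python3 -m jog '[[[-0.007,0,0.018,0,0,0,0],[0,0,0,0,0,0,0]]]'
```

```text
time: 23.1
tool_pos: [514.1, -199.3, 16.9]
tcp_rot: [179.9, -21.9, 98.7]
ft_force: [0.1, -1.1, -3.2]
finger_gap: 63.5
time: 23.35
tool_pos: [514.3, -199.4, 15.8]
tcp_rot: [179.9, -21.9, 98.7]
ft_force: [0.2, -0.2, -2.6]
finger_gap: 63.3
time: 23.6
tool_pos: [514.3, -199.4, 15.7]
tcp_rot: [179.9, -21.9, 98.8]
ft_force: [-2.2, 0.2, 5.5]
finger_gap: 63.0
```

Seated at 15.7, as predicted. Now I release and retreat along the tool axis.

```bash
python3 -m jog '[[[0,0,0,0,0,0,0.78],[0,0,0,0,0,0,0.82],[0,0,0,0,0,0,0.9],[0,0,0,0,0,0,1],[0,0,0,0,0,0,1]]]'
python3 -m jog '[[[0,0,-0.2,0,0,0,1],[0,0,-0.5,0,0,0,1],[0,0,-0.8,0,0,0,1],[0,0,-0.8,0,0,0,1],[0,0,-0.8,0,0,0,1],[0,0,-0.5,0,0,0,1],[0,0,0,0,0,0,1],[0,0,0,0,0,0,1]]]'
python3 - <<'E'
from h import *
from bench import snapshot,camera_params
f=np.load("top.npz")
for n in("top","scene"):
    q,d=snapshot(n);c=camera_params(n);W=world(d,c["K"],c["extrinsics"])
    if n=="top":cv2.imwrite("pics/t8.png",q[:,:,::-1])
    z=W[...,2];m=(d>0)&(abs(W[...,0]-511)<80)&(abs(W[...,1]+180)<110)&(abs(z-48)<6);R_=rect(W,m);print(n,R_)
    Q=W[m];A=np.c_[Q[:,:2],np.ones(len(Q))];print(np.linalg.lstsq(A,Q[:,2],rcond=None)[0].round(3))
    if n=="top":
        v,u=np.mgrid[:384,:512]
        for k,b in dict(a=(205,260,275,325),b=(262,306,72,118),c=(308,355,88,133),g=(190,252,75,135)).items():
            mm=(u>b[0])&(u<b[1])&(v>b[2])&(v<b[3])&(d>0)&(z>3)&(z<90);print(k,rect(W,mm)[:2])
E
```

```text
time: 24.22
tool_pos: [514.2, -199.3, 14.8]
tcp_rot: [179.9, -21.9, 98.7]
ft_force: [-0.4, 0.1, -0.6]
finger_gap: 85.0
time: 25.22
tool_pos: [523.8, -265.3, 180.8]
tcp_rot: [180.0, -22.0, 98.7]
ft_force: [-0.0, 1.6, -0.2]
finger_gap: 85.6
top (array([ 511.4, -181.1]), array([ 64. , 129.9]), 9.61, np.float64(47.9), array([ 295,  213,   74,   44, 2347], dtype=int32))
[ 1.0000e-03 -2.0000e-03  4.7196e+01]
a (array([3.812e+02, 3.000e-01]), array([71.5, 72.2]))
b (array([786.2, -93.5]), array([61.9, 70.4]))
c (array([ 757.6, -189.7]), array([70.3, 61.9]))
g (array([761.5,  34.1]), array([95. , 93.5]))
scene (array([ 511.4, -180.6]), array([ 67.8, 130. ]), 10.65, np.float64(47.7), array([ 151,  162,   65,   35, 1294], dtype=int32))
[-2.0000e-02 -5.0000e-03  5.6855e+01]
```

View pics/t8.png

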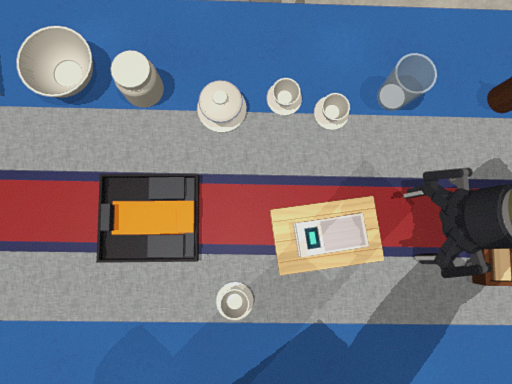

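The final top view shows the scale face up in the middle of the board at (331,235), square to it. The gripper is clear at (470,225), and the cups and gaiwan are where they started.

```bash
python3 -c "
from bench import job
print(job.hand_in())"
```

```text
the job is handed in; nothing more can be done
None
```

The scale now lies face up and flat in the middle of the bamboo board, and the job was handed in at about 25 s of the 66 s allowed. The hand-in gives no verdict, so what follows rests on my own last checks.

**What I did:** I gripped the scale in the finger bays and tilted its plain end up about 22° about the groove edge. I then drew it back about 30 mm along its slant and lifted it clear. I stood it on its grooved end on the board, regrasped it from the other side, turned it another 90°, and lowered it until it touched before releasing.

**Last checks:**
- **Position:** the centre is within about 2 mm of the board's centre, about 1° off the board's length.
- **Level:** the top face is about 48 mm above the table, as it should be. The top camera reads it level to about 0.1°; the scene camera reads about 1° of slope. Both are within the limit.
- **Cups and tea bowl:** they moved less than 1 mm in the images. The tea bowl read about 2 mm, which is within the camera's accuracy.
- **Gripper:** clear of everything.
- **Forces:** the highest wrist-force component I saw was 23 N, while tilting the scale out from under the tongue.

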